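Lock the hinge stand and hold the lid hinge aligned for its pin

TASK

A cover's hinge is being refitted on the small hinge stand on the bench. First swing the lever of the stand's lock collar clockwise (seen from above) from the two thin ribs round to the single wide rib on the base, so that the stand is locked. Then pick up the loose rail block and lower its single knuckle from above between the stand's two knuckles, without forcing it, until all three holes are in line so that the pin could slip straight through; finish while still holding it there in the gripper, do not let go, and leave the small things lying around where they are.

Things in the scene. Friction and masses are not known exactly. Their poses are not given: they have to be found in the camera images.
- stand_bore (a point): Middle of the gap between the hinge stand's two steel knuckles (24 mm diameter, 18 mm long, holes 13 mm), on the holes' axis, 62 mm above the bench; fixed. y axis: along the holes (robot's left), z up, -x: away from the jamb block, roughly to the robot. The gap is 28 mm long in y, open above, below and to -x; the jamb block's leaf plate is 19 mm from the axis on the +x side.
- stand_pivot (a point): Centre of the fixed stand's round base (128 mm diameter), at bench height, on the vertical axis of the lock collar. Same axes as stand_bore, which lies 45 mm to its -x side. Above it a pedestal carries the metal jamb block (52 x 74 mm, from 36 to 76 mm above the bench).
- pin_head (a point): Head (16 mm diameter) of the 8 mm hinge pin, parked and fixed in the stand's +y knuckle, its tip just outside the gap. It sticks out 36 mm beyond that knuckle's outer end. It is not to be moved.
- collar_grip (a point): On the axis of the upright black round post (14 mm diameter) at the end of the lock collar's lever, 40 mm above the bench, 16 mm below the post's top, 86 mm from the pivot axis. x axis: outwards along the lever, a rod of 8 mm diameter, 22 mm above the bench. Above the rod the post is free to grip; at the locked end it is about 49 mm from the jamb block.
- lock_collar (a joint): Collar angle, rad: 0 at the open end (lever 15 degrees clockwise of the stand's +x axis, over two thin ribs), growing clockwise seen from above; 1.31 is exactly over the wide rib = locked (lever along the stand's -y axis); a stop ends the travel at 1.40, which still counts as locked. Turns with light friction (about 1.5 N at the post) and stays where it is left.
- rail_centre (a point): Centre (half-way up) of the loose rail block: plain aluminium, 30 (x) x 40 (y) x 44 mm (z, up), 0.13 to 0.25 kg with its leaf, standing on the bench. A steel hinge leaf on its +x face ends in one knuckle. The two y faces (40 mm apart) are bare and free to grip.
- rail_bore (a point): Centre of the rail's single knuckle (24 mm diameter, 24 mm long, 13 mm hole along y), 44 mm from rail_centre along the rail's +x axis, at the same height; same axes. To match, the rail is upright on the -x side of the stand with its x axis along the stand's, so that rail_bore comes to stand_bore and the y axes are parallel.
- flotation_bath: Fixed equipment to keep clear of: a large white water bath at the left of the work, about 420 mm (x) x 420 mm (y), its low basin (120 mm high) towards the robot, its hood behind up to about 210 mm above the bench. Origin under its middle.
- cassette: A bystander: small specimen cassette 40 x 28 x 11 mm, on the bench between the work and the robot. Origin at its underside's centre.
- forceps: A bystander: curved forceps 126 mm long, lying flat behind the work.
- mould: A bystander: stack of small metal base moulds, 30 x 39 x 22 mm, at the left.
Things that resemble listed ones, but are neither listed nor needed, are in the scene too. Leave any blue look-alike of the part that bears rail_centre alone.

How it is judged:
On the way, in this order (a step that is already met when the one before it is completed fails the run):
1. the lock collar's lever is over the wide rib (value of joint lock_collar between 1.17 and 1.45 rad), for 0.2 s.
2. the rail block is lifted off the bench (height (world z) of rail_centre above 0.045 m), for 0.2 s.
At the end, for the whole second after the job is handed in: Rail held still in the fingers, its knuckle hole within 4.5 mm of the middle of the stand's gap and 0.08 rad of its axis (a 13 mm hole and an 8 mm pin leave 5 mm), over 55 mm above the bench, pressing on the stand with under 10 N; lock collar at most 0.14 rad from the wide rib (all of step 1 and distance between rail_bore and stand_bore below 0.0045 m and angle between the y axis of rail_bore and the y axis of stand_bore, either way round below 0.08 rad and contact force between the fingers and rail above 2 N and height (world z) of rail_bore above 0.055 m and contact force between rail and stand below 10 N and linear speed of rail below 0.02 m/s); the arm keeps its last pose, push and grip.
It fails at once if the knuckle is forced against the stand (over 30 N) (contact force between rail and stand above 30 N).
It fails at once if the cassette is pushed away (distance of cassette from where it was at the start of the episode above 0.03 m).
It fails at once if the forceps is pushed away (distance of forceps from where it was at the start of the episode above 0.03 m).
It fails at once if the mould is pushed away (distance of mould from where it was at the start of the episode above 0.03 m).
It also fails if it takes over 61 s, if anything falls off the work surface, if the arm or the gripper's body presses on something with over 40 N, if the wrist force passes 120 N, or if a joint passes its speed limit or range.

ROBOT

A 7-joint arm with a two-finger parallel gripper is mounted at the origin on a cart in front of the work surface, level with it; the furniture and walls round the work are solid. World frame = base frame: x ahead of the robot, y to its left, z up, the work surface at z = 0. Lengths are in m, angles in rad, forces in N, time in s.
With the tool pointing down it reaches from about 0.35 to 0.9 m from the base axis. Payload 19.9 kg.
Tool frame: the origin (TCP) lies between the finger pads; the fingertips stand 19 mm ahead of it and the grasp point (between the pads) is the TCP; z points along the fingers, y is the direction in which the jaws open and shut (so a half turn about z gives the same grasp; the last joint's range is limited). The gripper opens to 94 mm and grips with 3 to 60 N. Pads are 16 mm wide; open, the fingers measure 119 mm over their backs; the gripper's body (75 mm by 177 mm) begins 78 mm behind the grasp point.
Start: joints at [-0.042, 0.417, -0.01, 1.614, 0.005, 1.111, -0.053], TCP at [0.625, 0, 0.224] pointing down, gripper open.
Joint ranges: [-2.81, 2.81], [-0.39, 2.02], [-1.27, 1.25], [0.06, 2.57], [-1.19, 4.33], [0.19, 2], [-2.82, 2.82]. Speed limits (rad/s): [1.89, 1.89, 2.39, 2.39, 3.01, 3.01, 3.01].

INTERFACE

Orientations are given as a 3x3 rotation matrix whose columns are the frame's x, y, z axes.
In Python, from rig import robot gives the robot as it stands. Calls block until the motion is done:
- robot.move_ptp(position, orientation): joint-space move of the TCP to a pose.
- robot.move_linear(position, velocity=0.15, frame=None, threshold=None): straight line of the TCP; frame=None keeps the orientation; velocity is the mean speed in m/s. With threshold (N) it stops when the force on the tool has changed by that much, and returns True; else False.
- robot.goto_joints(angles): joint-space move.
- robot.gripper_to(opening): finger opening in m; the grip force is fixed at half the most; returns when the fingers have stopped.
- robot.pause(seconds).
- robot.ik(position, orientation): joint angles nearest the present ones, or None.
- robot.get_state(): the state.
- robot.grab_frame(name): name is "scene" or "side" or "wrist"; returns the picture (480x640x3 uint8, red, green, blue); there is no depth.
- robot.camera_info(name): a dict with "fx", "fy", "cx", "cy" (pixels), "rvec" (rotation vector, rad) and "tvec" (3), from world to camera coordinates, as OpenCV has them. Camera axes: x right, y down, z forward; pixel columns grow to the right and rows downward; lengths in m; the calibration is good to about 2 mm. A picture is of the moment at which its call begins: read the wrist's pose just before it. camera_info takes no time and is no camera call; for the wrist camera it gives the pose at the moment of the call.
A pose or a line that the arm cannot do raises robot.PlanningError and nothing moves.
- robot.sign_off(): hands the job in, once; it reports no verdict.
The state is a dict: "time": time; "qpos": joint angles; "joint_vel": joint speeds; "effort": joint torques, N m; "ee_pos": TCP position; "tool_rot": TCP orientation; "force": force on the tool from outside, world axes, zero at the start; "moment": the same for the moment, N m; "opening": finger opening in m.
Only numpy, scipy, OpenCV 4.12 (cv2) and the standard library are available. Lean on these libraries where they do the work, as an engineer would, in place of code of your own. Each camera call takes 0.05 s, during which the arm holds its last target. There are 200 camera calls.

## Working session

There is one attempt and no reset: what is moved stays moved. The work goes in short steps, each a Python script; the robot and the scene stay as the last script left them, time stands still between calls to the robot, and variables do not carry over. Pictures are saved under pics/ and viewed, about 8 in all and at most 12, crops included, and the job is handed in when it is done.

```bash
mkdir -p pics; ls
python3 - <<'E'
from rig import robot
import cv2
for n in ["scene","side","wrist"]:
    c=robot.camera_info(n); im=robot.grab_frame(n); cv2.imwrite(f"pics/{n}0.png",im[:,:,::-1])
    R=cv2.Rodrigues(c["rvec"])[0]; print(n,c["fx"],c["cx"],c["cy"],(-R.T@c["tvec"].reshape(3)).round(3),R[2].round(2))
E
```

```text
pics
scene 582.9788954858275 318.09487696550696 246.21580999015202 [-0.193 -0.417  0.95 ] [ 0.6   0.38 -0.7 ]
side 558.8021216360677 322.6804891227347 235.59016591094314 [-0.235  0.903  0.793] [ 0.58 -0.63 -0.51]
wrist 336.1167322416615 319.8786818789743 243.87303844071434 [0.625 0.077 0.385] [-0.   -0.26 -0.96]
```

View pics/scene0.png

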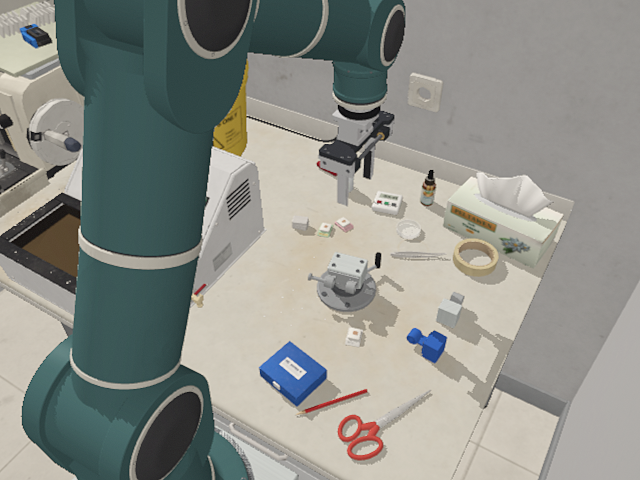

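View pics/wrist0.png

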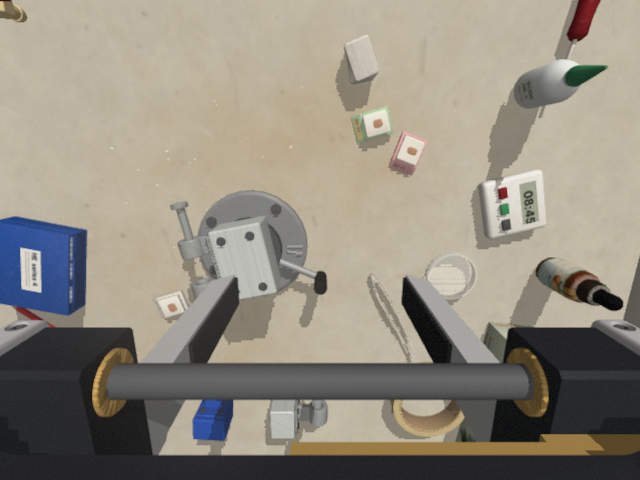

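The wrist picture shows:
- The grey stand, with its base around (252,243).
- The lever post at about (320,282), over the thin ribs at (295,250).
- Two candidates for the rail: a grey rail with its knuckle to the right at about (300,415), and a blue look-alike at (212,420). The plain aluminium grey one fits the description.

Next I'll get rough positions and a better view.

```bash
cat > h.py <<'E'
from rig import robot
import numpy as np, cv2
def cam(n):
    c=robot.camera_info(n); return np.array([[c["fx"],0,c["cx"]],[0,c["fy"],c["cy"]],[0,0,1]]),np.array(c["rvec"],float).reshape(3),np.array(c["tvec"],float).reshape(3)
def ray(C,u,v,z):
    K,r,t=C; R=cv2.Rodrigues(r)[0]; o=-R.T@t; d=R.T@np.linalg.solve(K,[u,v,1]); return o+d*(z-o[2])/d[2]
def proj(C,P): return cv2.projectPoints(np.array(P,float).reshape(-1,3),C[1],C[2],C[0],None)[0][:,0]
def down(yaw): # tool y axis at angle yaw (world), z down
    y=np.array([np.cos(yaw),np.sin(yaw),0]); z=np.array([0,0,-1.]); return np.c_[np.cross(y,z),y,z]
E
python3 - <<'E'
from h import *
print(robot.get_state()["tool_rot"])
C=cam("wrist")
for n,u,v,z in [("base",252,243,.006),("post",321,275,.056),("rail",284,405,.044),("knuck",318,405,.034),("pinhead",180,206,.062),("mould",362,58,.02),("cassette",172,306,.011)]: print(n,ray(C,u,v,z).round(3))
S=cam("scene")
for n,u,v,z in [("rail",449,302,.044),("base",346,290,.0),("cas",355,335,.011)]: print(n,ray(S,u,v,z).round(3))
E
```

```text
[[-5.40934035e-05  9.99999583e-01 -9.11203742e-04]
 [ 9.99999997e-01  5.40471350e-05 -5.08018952e-05]
 [-5.07526261e-05 -9.11206488e-04 -9.99999584e-01]]
base [ 0.545 -0.025  0.006]
post [ 0.625 -0.046  0.056]
rail [ 0.581 -0.217  0.044]
knuck [ 0.622 -0.226  0.034]
pinhead [0.489 0.027 0.062]
mould [0.665 0.166 0.02 ]
cassette [ 0.445 -0.103  0.011]
rail [ 0.585 -0.241  0.044]
base [ 0.542 -0.029  0.   ]
cas [ 0.439 -0.106  0.011]
```

Run:
```python
from h import *
import pickle
D={}
R=down(0)
for k,p in [("A",(.53,-.10,.22)),("B",(.6,-.31,.22))]:
    robot.move_ptp(p,R); robot.pause(.2)
    D[k]=cam("wrist"); im=robot.grab_frame("wrist"); cv2.imwrite(f"pics/w{k}.png",im[:,:,::-1])
    c=ray # crop
pickle.dump(D,open("D.pkl","wb"))
print(robot.get_state()["time"])
A=cv2.imread("pics/wA.png")[0:300,120:520];cv2.imwrite("pics/wA2.png",cv2.resize(A,None,fx=2,fy=2,interpolation=2))
B=cv2.imread("pics/wB.png")[0:300,120:520];cv2.imwrite("pics/wB2.png",cv2.resize(B,None,fx=2,fy=2,interpolation=2))
```

```text
2.15
```

View pics/wA2.png

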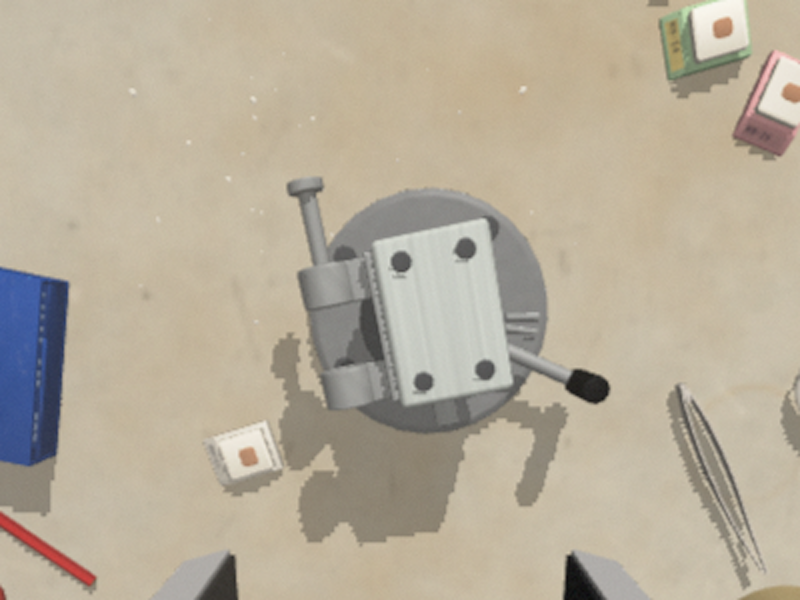

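View pics/wB2.png

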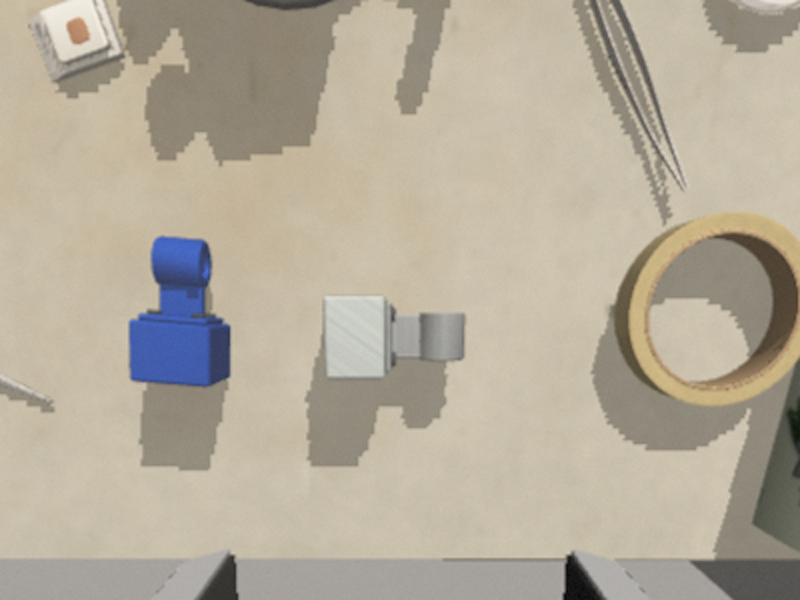

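The first crop shows:
- Jamb top corners at about (373,241), (488,219), (512,384) and (404,404).
- Knuckles at the left, around (325,285) and (350,388), and the pin head at (305,185).
- The post top at (594,388) and the wide rib at (450,413), by the stand's -y side.

The second crop confirms the bare grey aluminium block at (355,336) with its knuckle at (442,336). The blue one at (180,345) is the look-alike, so I leave it alone.

Next I'll fit both poses.

```bash
cat > fit.py <<'E'
from h import *
import pickle
from scipy.optimize import least_squares
D=pickle.load(open("D.pkl","rb"))
def T(p,P): c,s=np.cos(p[2]),np.sin(p[2]); P=np.array(P,float)/1000; return np.c_[p[0]+c*P[:,0]-s*P[:,1],p[1]+s*P[:,0]+c*P[:,1],P[:,2]]
def fit(C,obj,px,p0):
    px=np.array(px,float)/2+[120,0]
    f=lambda p:(proj(C,T(p,obj))-px).ravel()
    r=least_squares(f,p0,loss="soft_l1"); print(r.x.round(4)); print(f(r.x).reshape(-1,2).round(1).tolist()); return r.x
if __name__=="__main__":
    s=fit(D["A"],[(-26,37,76),(26,37,76),(26,-37,76),(-26,-37,76),(-57,32,62),(-57,14,62),(-57,-14,62),(-57,-32,62),(-53,68,62),(-37,68,62)],
     [(373,241),(488,219),(512,384),(404,404),(299,268),(304,309),(322,373),(331,409),(287,181),(322,177)],[.545,-.025,.15])
    print("post",ray(D["A"],120+594/2,388/2,.056), T(s,[(86*np.cos(.262),-86*np.sin(.262),56)]), "wide",ray(D["A"],120+450/2,413/2,.008),T(s,[(0,-55,8)]))
    print("bore",T(s,[(-45,0,62)]))
    r=fit(D["B"],[(-15,20,44),(15,20,44),(15,-20,44),(-15,-20,44),(56,12,22),(56,-12,22)],
     [(323,296),(386,295),(387,377),(326,378),(465,313),(464,359)],[.58,-.23,0])
    print(T(s,[(0,0,0)]))
E
python3 fit.py
```

```text
[ 0.5471 -0.0263  0.2089]
[[-5.3, -0.4], [-2.8, -2.8], [-0.5, 0.7], [-2.9, 2.6], [0.2, 0.8], [2.5, 0.5], [0.7, -1.3], [0.6, -0.6], [0.6, 1.0], [0.9, -1.1]]
post [ 0.62346287 -0.06050998  0.056     ] [[ 0.63296131 -0.03084218  0.056     ]] wide [ 0.55806041 -0.08019735  0.008     ] [[ 0.55848903 -0.08008259  0.008     ]]
bore [[ 0.50306088 -0.03561102  0.062     ]]
[ 0.5781 -0.2468  0.0007]
[[0.2, -0.5], [-0.2, 0.0], [-0.5, 0.8], [-0.2, 0.3], [0.4, -0.5], [0.3, 0.0]]
[[ 0.54708249 -0.02627839  0.        ]]
```

```bash
cat > fit2.py <<'E'
from fit import *
obj=np.array([(-26,37,76),(26,37,76),(26,-37,76),(-26,-37,76),(-57,32,62),(-57,14,62),(-57,-14,62),(-57,-32,62),(-53,68,62),(-37,68,62)],float)
px=np.array([(373,241),(488,219),(512,384),(404,404),(299,268),(304,309),(322,373),(331,409),(287,181),(322,177)])/2+[120,0]
def f(p):
    o=obj.copy(); o[:4,0]+=p[3]*1000
    return (proj(D["A"],T(p,o))-px).ravel()
r=least_squares(f,[.547,-.026,.2,.002],x_scale=[.01,.01,.1,.01]); s=r.x
print(s.round(4),f(s).reshape(-1,2).round(1).tolist()); print("bore",T(s,[(-45,0,62)]).round(4))
l=ray(D["A"],417,194,.056)-[s[0],s[1],.056]; print("lever",np.hypot(*l[:2]),np.arctan2(l[1],l[0])-s[2])
np.save("s.npy",s)
def ov(C,im,sc,off,dx):
    a=np.linspace(0,2*np.pi,60)
    L=[[(64*np.cos(t),64*np.sin(t),0) for t in a],[(-26+dx,37,76),(26+dx,37,76),(26+dx,-37,76),(-26+dx,-37,76),(-26+dx,37,76)]]
    for y in (32,14,-14,-32): L.append([(-45+12*np.cos(t),y,62+12*np.sin(t)) for t in a])
    L.append([(-45,70,62),(-45,-40,62)])
    for l in L: cv2.polylines(im,[((proj(C,T(s,l))-off)*sc*8).astype(int)],False,(0,0,255),1,cv2.LINE_AA,3)
out=[]
for C,f_,off,sc in [(D["A"],"pics/wA.png",(240,70),3),(cam("side"),"pics/side0.png",None,5),(cam("scene"),"pics/scene0.png",None,5)]:
    im=cv2.imread(f_)
    if off is None: off=(proj(C,[s[0]-.02,s[1],.04])[0]-[40,40]).astype(int); w=80
    else: w=200
    w=400//sc if sc==5 else 133
    im=cv2.resize(im[off[1]:off[1]+w,off[0]:off[0]+w],None,fx=sc,fy=sc,interpolation=cv2.INTER_NEAREST if 0 else 2)
    ov(C,im,sc,np.array(off),s[3]*1000); out.append(cv2.resize(im,(400,400)))
cv2.imwrite("pics/ov.png",np.hstack(out[:2]))
cv2.imwrite("pics/ov2.png",out[2])
E
python3 fit2.py
```

```text
[ 0.546  -0.0271  0.1958  0.0037] [[-1.9, -0.8], [0.8, -2.4], [1.8, 1.4], [-0.7, 2.4], [-0.6, 0.8], [1.4, 0.5], [-0.8, -1.2], [-1.0, -0.4], [0.3, 1.0], [0.6, -0.9]]
bore [[ 0.5019 -0.0359  0.062 ]]
lever 0.08431683024462414 -0.6031316856128148
```

View pics/ov.png

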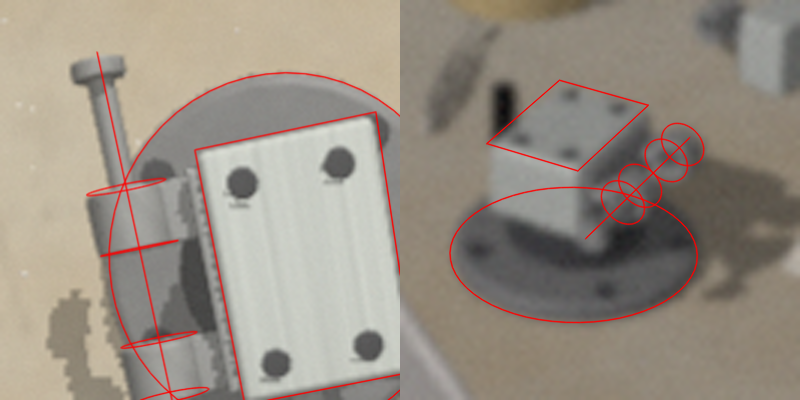

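The overlay matches the base circle and jamb in both views, and knuckle positions match in the wrist view. In the side crop the knuckle area is hard to read, so I'll check the raw crop beside the scene overlay.

Run:
```python
from h import *
s=np.load("s.npy"); C=cam("side"); o=(proj(C,[s[0]-.02,s[1],.04])[0]-[40,40]).astype(int)
a=cv2.resize(cv2.imread("pics/side0.png")[o[1]:o[1]+80,o[0]:o[0]+80],(400,400),interpolation=2)
cv2.imwrite("pics/cmp.png",np.hstack([a,cv2.imread("pics/ov2.png")]))
```

```text
(no output)
```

View pics/cmp.png

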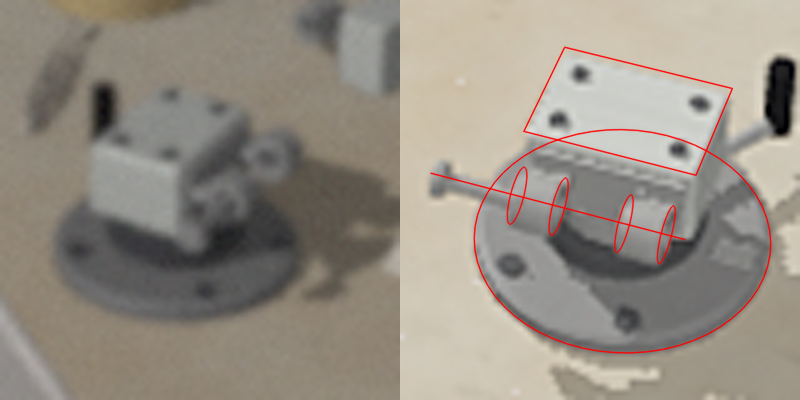

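Both checks agree with the fit to about 1 px: the near and far knuckles in the side crop sit at (222,195) and (272,155), and the scene pin axis matches too. The lever starts at a collar angle of about 0.34. I'll grip the post and swing it along its arc.

Run:
```python
from h import *
s=np.load("s.npy"); yaw=s[2]
def pose(a,z): # collar angle a
    th=yaw-.262-a; return [s[0]+.086*np.cos(th),s[1]+.086*np.sin(th),z],down(th+np.pi/2)
a0=.603-.262
p,R=pose(a0,.15); robot.gripper_to(.045); robot.move_ptp(p,R)
print("stop",robot.move_linear(pose(a0,.046)[0],.1,threshold=8))
robot.gripper_to(.0); st=robot.get_state(); print(st["opening"],st["force"])
for a in np.linspace(a0,1.31,9)[1:]:
    p,R=pose(a,.046); robot.move_linear(p,.06,frame=R)
    st=robot.get_state(); print(round(a,2),st["force"].round(1) if hasattr(st["force"],"round") else st["force"],st["opening"])
robot.gripper_to(.045); p[2]=.2; robot.move_linear(p,.15)
print(robot.get_state()["time"])
robot.move_ptp((.53,-.10,.22),down(0)); robot.pause(.2)
im=robot.grab_frame("wrist"); cv2.imwrite("pics/w3.png",cv2.resize(im[0:300,120:520],None,fx=2,fy=2,interpolation=2)[:,:,::-1])
```

```text
stop False
0.013118344180601385 [-0.1772286  -0.28814763  2.4747685 ]
0.46 [ 1.2 -1.8  0.1] 0.013187122618114024
0.58 [ 3.2 -3.1 -0.2] 0.013450297118440742
0.7 [ 3.6 -5.1 -0.9] 0.012975799174882069
0.83 [ 3.6 -6.3 -0.1] 0.01296939113179149
0.95 [ 2.5 -7.5 -0. ] 0.013385242748210995
1.07 [ 2.9 -9.5  0.1] 0.013249278785385085
1.19 [ 1.7 -9.9  0.7] 0.01337129152341477
1.31 [  1.6 -10.6   0.3] 0.013111488216793905
10.3
```

View pics/w3.png

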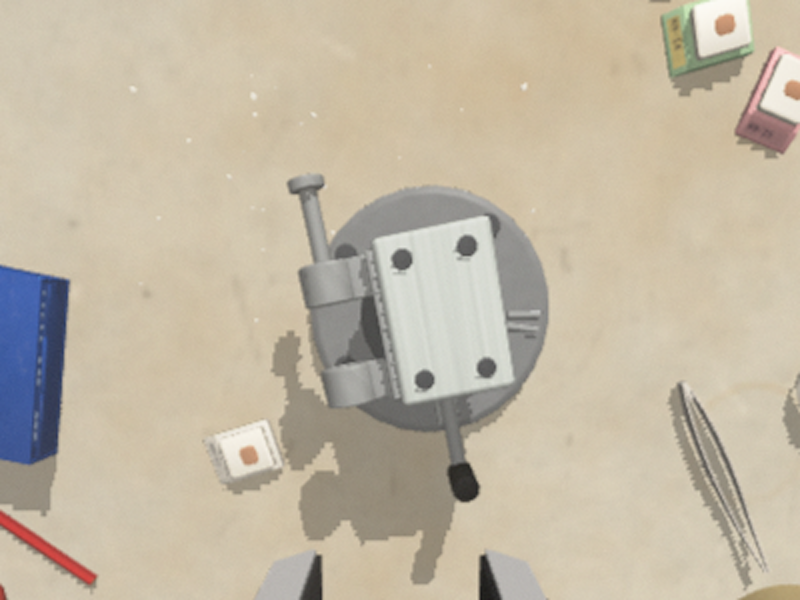

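The lever now lies over the wide rib, from rod (452,430) to post top (465,486), with the bystanders unmoved. I'll check its angle numerically, then pick the rail.

Run:
```python
from h import *
s=np.load("s.npy"); C=cam("wrist")
l=ray(C,120+466/2,487/2,.056)-[s[0],s[1],.056]; print("lever",np.hypot(*l[:2]),"collar",-(np.arctan2(l[1],l[0])-s[2])-.262)
xy=[.5781,-.2468]; R=down(-np.pi/2)
robot.gripper_to(.08); robot.move_ptp(xy+[.15],R)
print(robot.get_state()["qpos"])
print("stop",robot.move_linear(xy+[.026],.1,threshold=10))
robot.gripper_to(0); st=robot.get_state(); print(st["opening"],st["ee_pos"],st["force"])
robot.move_linear(xy+[.17],.12); robot.pause(.3); print(robot.get_state()["force"],robot.get_state()["time"])
im=robot.grab_frame("wrist"); cv2.imwrite("pics/w4.png",im[:,:,::-1])
```

```text
lever 0.08535224448858846 collar 1.3086099853958868
[ 0.02755484  0.53328292  0.4455492   1.68405075 -0.26659184  0.98472138
 -1.00050097]
stop False
0.040033943395137626 [ 0.57811989 -0.24682665  0.02602123] [-0.15868149 -0.03885718  0.94342956]
[ 0.46861069  0.73503556 -1.73030311] 16.45
```

View pics/w4.png

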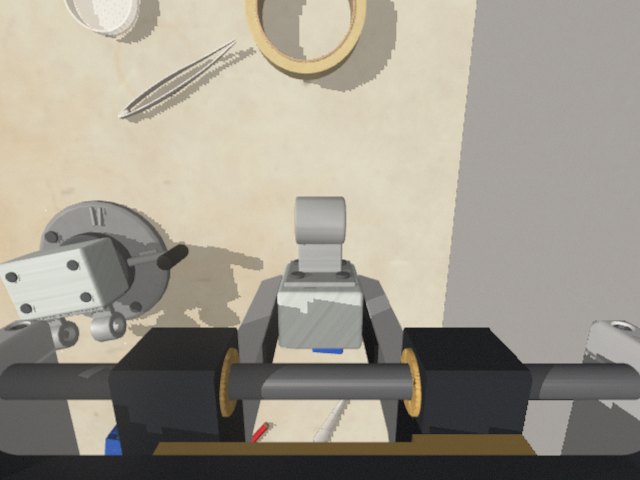

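The rail is held level with its knuckle at (320,220), silhouette columns 295–346 and top edge at row 197. I'll compare that with the prediction, then hover over the gap.

```bash
cat > k.py <<'E'
from h import *
def kpred(C,p,R,dz=-.004):
    # predicted silhouette bbox of the held knuckle; stand-frame axes from tool: y_rail=-tool y, x=tool x
    x=R[:,0]; y=R[:,1]; c=np.array(p)+.044*x+[0,0,dz]; a=np.linspace(0,6.28,90)
    P=[c+s*.012*y+.012*(np.cos(t)*x+np.sin(t)*np.array([0,0,1])) for s in(-1,1) for t in a]
    q=proj(C,P); return q.min(0).round(1),q.max(0).round(1)
E
python3 - <<'E'
from k import *
s=np.load("s.npy"); st=robot.get_state(); print(kpred(cam("wrist"),st["ee_pos"],np.array(st["tool_rot"])))
yaw=s[2]; x=np.array([np.cos(yaw),np.sin(yaw)])
bore=s[:2]-.045*x; t=bore-.044*x; print(bore,t)
robot.move_ptp(list(t)+[.15],down(yaw-np.pi/2)); robot.move_linear(list(t)+[.115],.1); robot.pause(.3)
st=robot.get_state(); C=cam("wrist"); print(st["qpos"],st["force"],st["time"]); print(kpred(C,st["ee_pos"],np.array(st["tool_rot"])))
im=np.ascontiguousarray(robot.grab_frame("wrist")[:,:,::-1]); cv2.imwrite("pics/w5.png",im); 
P=lambda y,dx,z:list(bore+x*dx+np.array([-x[1],x[0]])*y)+[z]
print("pred gap ends y=+-14, top z .074:",proj(C,[P(14,0,.074) if 0 else P(.014,0,.074),P(-.014,0,.074),P(.032,0,.074),P(-.032,0,.074)]).round(1).tolist())
cv2.imwrite("pics/w5b.png",cv2.resize(im[100:400,180:460],None,fx=2,fy=2,interpolation=2))
E
```

```text
(array([295.8, 194.4]), array([347.7, 242.8]))
[ 0.50190573 -0.03585613] [ 0.45874607 -0.04441439]
[-0.31536144  0.29334183  0.39697647  2.11853206 -0.16373197  0.75734443
 -1.18930992] [-0.45869776  0.65889658 -1.77290981] 18.2333
(array([295.8, 194.8]), array([347.7, 243.2]))
pred gap ends y=+-14, top z .074: [[298.2, 207.8], [344.4, 207.8], [268.4, 207.8], [374.1, 207.8]]
```

View pics/w5b.png

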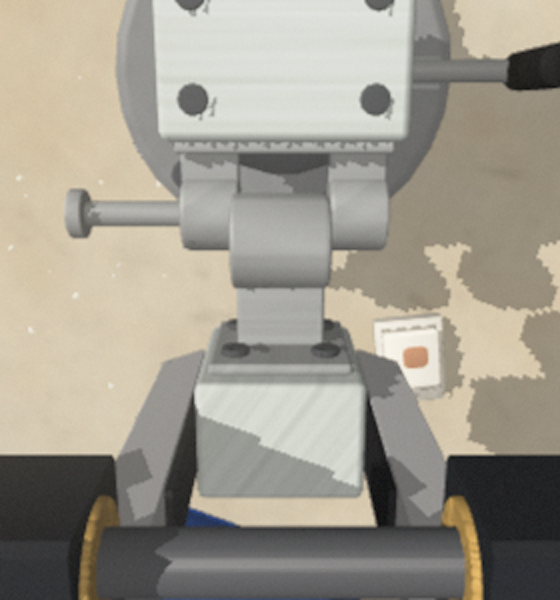

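The picture shows the held knuckle at cols 295–345 and rows 197–244, against a prediction of 296–348 and 195–243. The stand's knuckles span cols 270.5–373.5, so the gap centre is at about 322. That means the rail needs about 1.2 mm towards the stand's -y. I'll check x the same way.

Run:
```python
from k import *
s=np.load("s.npy"); yaw=s[2]; x=np.array([np.cos(yaw),np.sin(yaw)]); n=np.array([-x[1],x[0]]); bore=s[:2]-.045*x
C=cam("wrist")
for y in (.032,-.032):
    q=proj(C,[list(bore+x*.012*np.cos(t)+n*y)+[.062+.012*np.sin(t)] for t in np.linspace(0,6.28,90)]); print("stand knuckle rows",q.min(0),q.max(0))
w=proj(C,[list(bore)+[.062],list(bore+.001*x)+[.062]]);print("rows/mm",w[1]-w[0])
```

```text
stand knuckle rows [268.38326453 185.69057181] [273.80910813 223.49915266]
stand knuckle rows [368.53300971 185.71546829] [374.29705743 223.51891686]
rows/mm [ 0.00211164 -1.55764785]
```

Run:
```python
from k import *
s=np.load("s.npy"); yaw=s[2]; x=np.array([np.cos(yaw),np.sin(yaw)]); n=np.array([-x[1],x[0]])
t=s[:2]-.089*x+.0004*x-.0012*n; np.save("t.npy",t)
robot.move_linear(list(t)+[.115],.05); robot.pause(.3); f0=np.array(robot.get_state()["force"])
for z in (.095,.085,.075,.066):
    hit=robot.move_linear(list(t)+[z],.03,threshold=5); st=robot.get_state(); print(z,hit,np.round(st["ee_pos"],4),(np.array(st["force"])-f0).round(2))
    if hit: break
robot.pause(.3); C=cam("wrist"); st=robot.get_state(); print(st["time"],(np.array(st["force"])-f0).round(2)); print(kpred(C,st["ee_pos"],np.array(st["tool_rot"])))
im=np.ascontiguousarray(robot.grab_frame("wrist")[:,:,::-1]); cv2.imwrite("pics/w6b.png",cv2.resize(im[100:350,220:420],None,fx=3,fy=3,interpolation=2)[:600])
im=np.ascontiguousarray(robot.grab_frame("side")[:,:,::-1]); cv2.imwrite("pics/side6.png",im)
```

```text
0.095 False [ 0.4594 -0.0455  0.0951] [ 0.85  1.32 -0.32]
0.085 False [ 0.4593 -0.0456  0.0849] [0.68 0.68 0.75]
0.075 False [ 0.4592 -0.0456  0.0748] [0.36 1.2  1.04]
0.066 False [ 0.4593 -0.0455  0.0658] [ 0.18  0.13 -0.22]
21.3667 [-0.47  1.29  0.83]
(array([295.9, 194.8]), array([347.8, 243.3]))
```

View pics/w6b.png

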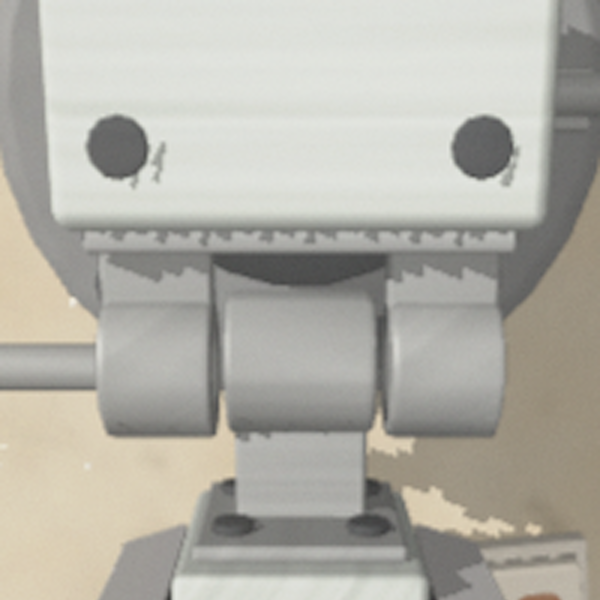

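The knuckle sits in the gap with side gaps of about 8 and 10 px, so it is centred within 0.2 mm. Its near edge is at row 432 against 437 for the stand's, so it is about 0.9 mm too far in +x. I'll correct that and check the height in the side view.

Run:
```python
from k import *
s=np.load("s.npy"); yaw=s[2]; x=np.array([np.cos(yaw),np.sin(yaw)]); n=np.array([-x[1],x[0]])
t=np.load("t.npy")-.0009*x
print(robot.move_linear(list(t)+[.066],.02,threshold=8)); robot.pause(.4); st=robot.get_state(); print(st["time"],np.round(st["ee_pos"],4),np.round(st["force"],2),st["opening"])
C=cam("side"); im=np.ascontiguousarray(robot.grab_frame("side")[:,:,::-1]); b=s[:2]-.045*x
o=(proj(C,list(b)+[.062])[0]-[33,30]).astype(int)
a=cv2.resize(im[o[1]:o[1]+60,o[0]:o[0]+66],None,fx=6,fy=6,interpolation=2)
C=cam("scene"); im=np.ascontiguousarray(robot.grab_frame("scene")[:,:,::-1]); o=(proj(C,list(b)+[.062])[0]-[33,30]).astype(int)
cv2.imwrite("pics/fin.png",np.hstack([a,cv2.resize(im[o[1]:o[1]+60,o[0]:o[0]+66],None,fx=6,fy=6,interpolation=2)]))
```

```text
False
22.1167 [ 0.4585 -0.0457  0.066 ] [ 0.45 -0.78 -0.54] 0.03968796110603929
```

View pics/fin.png

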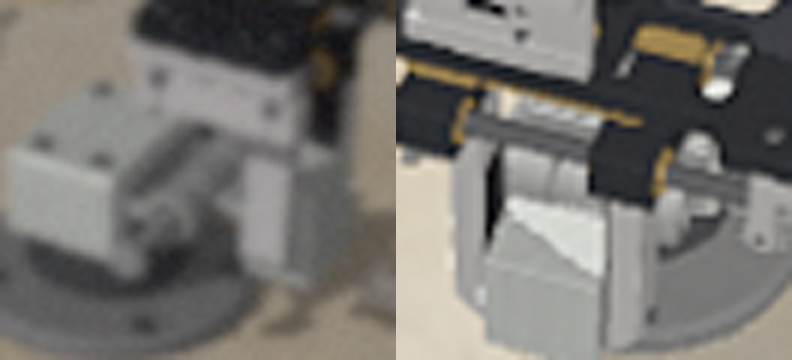

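In the side crop the knuckles at (165,215) and (205,180) lie in one straight row. The force is unchanged apart from the rail's weight and noise, so the job can be handed in.

```bash
python3 -c "
from rig import robot
robot.sign_off()"
```

```text
the job is handed in; nothing more can be done
```

I swung the collar lever clockwise over the wide rib, then lowered the rail's knuckle between the stand's knuckles. I handed the job in with the rail still in the gripper, at about 22 s of the 61 s allowed. The sign-off gives no verdict.

**Last checks**
- **Collar:** it measured 1.309 rad against a target of 1.31. The radial force on the gripper rose to about 10 N during the swing, a sign that my pivot estimate is slightly off.
- **Side to side:** the knuckle's side gaps were equal to within about 0.2–0.3 mm.
- **Front to back:** the wrist picture showed the knuckle about 0.9 mm too far in +x, so I moved it back by that much. I did not measure it again in the wrist view. The upper knuckle edge alone suggested a somewhat larger offset, but I judged it unreliable.
- **Height:** 62 mm follows from the grasp height; no separate measurement confirmed it. The blurry side view only showed the knuckles in line.
- **Contact:** no stop threshold tripped on the way down. Force changes stayed within about 1.5 N, and the finger opening was 39.7 mm on the 40 mm rail.
- **Bystanders:** the cassette and forceps had not visibly moved after the swing. I did not look at the mould again after the start, and the arm never worked near it.

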